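# Set the dial, mesh the grinding cup in its splined collar and hold it pressed

## Robot

A 6-joint arm with a two-finger parallel gripper is mounted at the origin on the work surface. World frame = base frame: x ahead of the robot, y to its left, z up, the work surface at z = 0. Lengths are in m, angles in rad, forces in N, time in s.
With the tool pointing down it reaches from about 0.25 to 0.8 m from the base axis. Payload 3.9 kg.
Tool frame: the origin (TCP) lies at the very end of the fingers, on their centre line; the grasp point (between the pads) lies 19 mm behind it; z points along the fingers, y is the line along which they close (so a half turn about z gives the same grasp; the last joint's range is limited). The gripper opens to 85 mm and grips with 20 to 120 N. Pads are 22 mm wide; open, the fingers measure 114 mm over their backs; the gripper's body (76 mm by 85 mm) begins 54 mm behind the grasp point. The pads swing forward as they close: fully open they stand 13 mm farther back than shut.
Start: joints at [-1.335, 0.26, -0.138, 1.173, 0, 1.571], TCP at [0.123, -0.51, 0.209] pointing down, gripper open.
Joint ranges: [-2.78, 2.78], [-0.83, 1.72], [-1.28, 1.37], [-1.9, 2.12], [-1.57, 1.48], [-3.14, 3.14]. Speed limits (rad/s): [2.57, 2.57, 3.14, 3.14, 3.14, 3.14].

## Interface

Orientations are given as a unit quaternion [x, y, z, w].
In Python, from cell import status, cams, job_done gives the robot as it stands. The module is installed in compiled form; this text tells all that it offers.
- The arm moves only by the shell command python3 -m creep 'ROWS' [FORCE]. ROWS is text: rows parted by semicolons, each of 5 numbers parted by spaces: the finger opening in cm, from 0 to 8.54, then the shift along the tool's x, y, z in cm, then the turn about the tool's z in rad. A call has 1 to 12 rows; each row shifts and turns the commanded pose from where the row before left it, along the tool's axes as they then stand; what a row does not reach is not made up. A row lasts 1/12 s, in which the tool goes at most 41.7 mm and 7.16 degrees, less where a joint would pass 70% of its speed; a pose out of reach is approached as far as the arm can. A call with a gripper value outside its range is refused whole. The fingers move at their own pace and stop on an object; FORCE is the grip in N (left out, the last holds). Time passes only in rows, so rows that do not move let the fingers close. It gives the time, the measured TCP pose, the force, the opening and the grip force at its end, in the units of the state.
- status.sense(): the state, without advancing time (a new reading comes with each control period).
- cams.get_image(name): name is "scene" or "top"; returns a dict with "img" (420x560x3 uint8, red, green, blue), "K" (3x3 intrinsics, pixels), "extrinsics" (4x4, takes a point from camera to world coordinates). Camera axes: x right, y up, looking along -z (the intrinsics and any distortion apply to the point x, -y, -z); pixel columns grow to the right and rows downward; lengths in m; the calibration is good to about 2 mm. A picture is of the moment at which its call begins. There is no depth.
- job_done(): hands the job in; it is judged then, once.
The state is a dict: "t": time; "q": joint angles; "qvel": joint speeds; "joint_torque": joint torques, N m; "eef_pos": TCP position; "ee_rot": TCP orientation; "wrist_force": force on the tool from outside, world axes, zero at the start; "moment": the same for the moment, N m; "width": finger opening in m; "gripper_force": force on a finger pad.
Only numpy, scipy, OpenCV 4.12 (cv2) and the standard library are available. Lean on these libraries where they do the work, as an engineer would, in place of code of your own. Each camera call takes 0.05 s, during which the arm holds its last target. There are 200 camera calls.

## Task

Run the spice grinder: turn its dial to the yellow mark, then pick up the steel grinding cup and set it, red cap down, in the grinder's black collar, turning it until its three ribs drop into the three grooves, and push it fully home against the springs. The grinder runs only while the cup is pressed, so finish still gripping the cup and pressing it fully down, with the dial still on yellow. Leave the other things on the counter where they are.

Things in the scene. Friction and masses are not known exactly. Their poses are not given: they have to be found in the camera images.
- grinder: cream spice-grinder base, fixed to the counter: a round motor tower with a low console. Origin on the tower's axis at counter height, z up; the console and its dial lie along the grinder's own -x. Console 112 mm wide (y), reaching 160 mm from the tower's axis, deck 55 mm high. Above the deck the tower has radius 52 mm; its top is a black collar, 112 mm above the counter.
- collar (a point): centre of the collar's mouth, level with its flat top, axes as the grinder's. Bore radius 36 mm, flat floor 22 mm below the mouth. Three grooves, open at the top, run down the bore at 0, 120 and 240 degrees from the +x axis, each 12 mm wide and reaching out to radius 49 mm, with a white sprung pad in each.
- switch (a joint): the three white pads in the grooves, which move as one sprung switch: 0 = up (pads' top 8 mm below the collar's top), grows downward to 0.006 m = fully pressed. They push up with 5 N at 0 and 11 N at 0.006; the cup's own weight does not press them.
- dial (a joint): angle of the black dial on the console, growing clockwise seen from above. It clicks into detents: 0 = white mark (off), 0.6 = blue, 1.2 = yellow, 1.8 = red; end stops at -0.12 and 1.92. About 0.1 N m turns it over a click, and when let go it springs into the nearest one. It starts at or near white or blue.
- dial_grip (a point): on the dial's axis, 78 mm above the counter, 110 mm from the tower's axis. The grip is an upright bar 42 mm long, 14 mm thick, from 64 to 90 mm above the counter, on a disc of radius 22 mm. The point's x axis runs along the bar to its white pointer and turns with the dial; z up. On yellow the pointer stands 0.3 rad clockwise (from above) of the grinder's +x axis.
- cup: steel grinding cup standing on its red blade cap, 106 mm tall, about 0.3 kg. Origin at the centre of its underside, z up. Steel part, to be gripped: plain cylinder of diameter 60 mm from 29 to 102 mm up. Red cap: skirt of radius 34 mm up to 23 mm, its lowest 3 mm bevelled in to radius 31.5 mm, then a rim of radius 35 mm up to 29 mm. Fully home, the underside lies on the collar's floor.
- cup_ribs (a point): on the cup's axis at the lower end of its ribs, 8 mm above the underside, axes as the cup's. Three red ribs on the skirt at 0, 120 and 240 degrees from the +x axis, out to radius 41.5 mm, each 9 mm wide, 8 to 21.5 mm above the underside. Out of line with the grooves they rest on the collar's top; in line they drop 8 mm on to the white pads, and pushing 6 mm more brings the cup home.
- jar: glass jar with swing-top lid, diameter 82 mm, 138 mm tall; leave alone. Origin at the centre of its underside.
- mug: blue mug, diameter 80 mm plus handle (reaching 77 mm from its axis along +y), 80 mm tall; leave alone. Origin at the centre of its underside.
- spice_tin: small round steel tin, diameter 71 mm, 90 mm tall; leave alone. Origin at the centre of its underside.
- board: round mango-wood rolling board, diameter 244 mm, 22 mm thick; leave alone. Origin at the centre of its underside.
- pin: slim acacia rolling pin, 310 mm long along its x axis, 25 mm thick, lying on the board; leave alone. Origin under its middle.
- scraper: yellow plastic dough scraper, 95 by 120 mm, lying flat, up to 12 mm high; leave alone. Origin under its middle.
- spoon_rest: orange silicone spoon rest, a dish of diameter 112 mm with a channel reaching 112 mm along its -x, 16 mm high; leave alone. Origin under the middle of the dish.
Things that resemble listed ones, but are neither listed nor needed, are in the scene too. Leave any purple look-alike of the cup alone.

How it is judged:
By the outcome, as a careful person would: the job done as asked, in the order asked, and still so for the second after the job is handed in, while the arm keeps its last pose, push and grip.
It also fails if it takes over 58 s, if anything falls off the work surface, if the arm or the gripper's body presses on something with over 40 N, if the wrist force passes 120 N, or if a joint passes its speed limit or range.

## Working session

There is one attempt and no reset: what is moved stays moved. The work goes in short steps, Python scripts to look and compute and a shell command to move; the robot and the scene stay as the last step left them, time stands still between calls to the robot, and variables do not carry over. Pictures are saved under pics/ and viewed, at most 10 in all, crops included, and the job is handed in when it is done.

```bash
mkdir -p pics; cat > h.py <<'E'
import numpy as np,cv2
from cell import status,cams,job_done
def snap(n,f=None):
    d=cams.get_image(n)
    if f: cv2.imwrite('pics/'+f,cv2.cvtColor(d['img'],cv2.COLOR_RGB2BGR))
    return d
def ray(d,uv,z):
    K=d['K'];E=np.array(d['extrinsics']);uv=np.atleast_2d(uv).astype(float)
    c=np.c_[(uv[:,0]-K[0][2])/K[0][0],-(uv[:,1]-K[1][2])/K[1][1],-np.ones(len(uv))]@E[:3,:3].T
    o=E[:3,3];return o+c*((z-o[2])/c[:,2])[:,None]
def proj(d,P):
    E=np.array(d['extrinsics']);c=(np.atleast_2d(P)-E[:3,3])@E[:3,:3];K=d['K']
    return np.c_[K[0][2]+K[0][0]*c[:,0]/-c[:,2],K[1][2]-K[1][1]*c[:,1]/-c[:,2]]
E
python3 - <<'E'
from h import *
for n in('scene','top'):
    d=snap(n,n+'0.png');print(n,d.keys(),d['K'],np.round(d['extrinsics'],3))
print(status.sense())
E
```

```text
scene dict_keys(['img', 'K', 'extrinsics']) [[426.68532415   0.         275.12328106]
 [  0.         426.68532415 202.68671005]
 [  0.           0.           1.        ]] [[-0.848 -0.355  0.395  1.029]
 [ 0.53  -0.594  0.605  0.754]
 [ 0.02   0.722  0.691  0.901]
 [ 0.     0.     0.     1.   ]]
top dict_keys(['img', 'K', 'extrinsics']) [[475.87650868   0.         279.92228718]
 [  0.         475.87650868 200.95688033]
 [  0.           0.           1.        ]] [[ 0.006  0.993 -0.115  0.414]
 [-1.     0.002 -0.027  0.051]
 [-0.027  0.115  0.993  1.571]
 [ 0.     0.     0.     1.   ]]
{'t': 0.1, 'q': array([-1.33498855e+00,  2.60615165e-01, -1.39230753e-01,  1.17272347e+00,
       -8.24526587e-06,  1.57082106e+00]), 'qvel': array([-0.00081392, -0.00151389,  0.00364178,  0.00031938, -0.00145311,
       -0.00047951]), 'joint_torque': array([-2.42429032e-04, -4.06508160e+01,  2.54528081e+01,  1.00956619e-02,
       -3.07623998e-05,  8.75209196e-06]), 'eef_pos': array([ 0.12249882, -0.50983338,  0.20845337]), 'ee_rot': array([ 9.93058449e-01,  1.17618585e-01, -1.08388302e-04, -8.79889538e-04]), 'wrist_force': array([-0.08087957,  0.05307982, -0.30732982]), 'moment': array([ 0.04389881, -0.00303622,  0.00837494]), 'gripper_force': 0.0, 'width': 0.08532521789382308}
```

View pics/scene0.png

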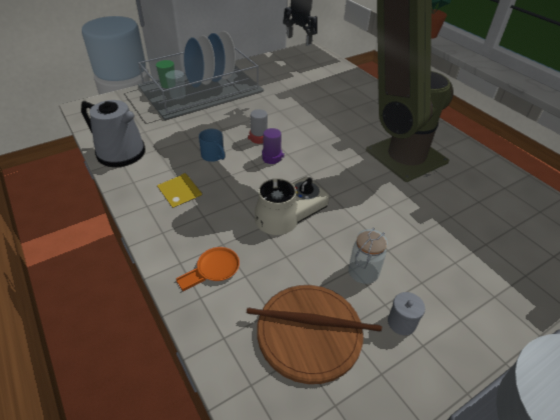

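View pics/top0.png

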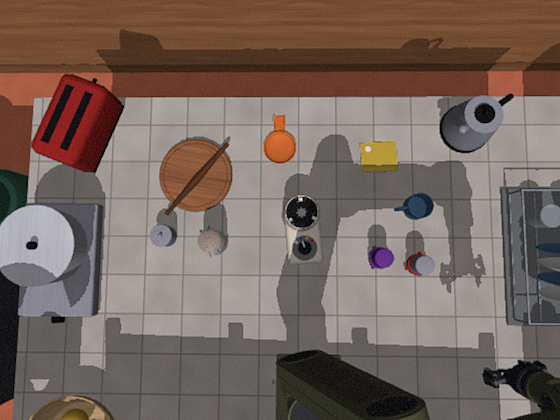

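The scene shows the collar at scene (277,190), dial (308,190), cup (259,125) and purple decoy (272,147). In the top view the collar is at (302,212), the dial at (304,247), the cup at (424,265) and the decoy at (381,258). Next I'll enlarge both.

```bash
python3 - <<'E'
from h import *
t=cv2.imread('pics/top0.png');s=cv2.imread('pics/scene0.png')
R=lambda im,x,y,w,h,k:cv2.resize(im[y:y+h,x:x+w],None,fx=k,fy=k,interpolation=cv2.INTER_CUBIC)
a=R(t,275,185,60,85,6);b=R(t,395,245,50,40,6);c=R(s,240,100,50,50,6);e=R(s,250,170,85,65,5)
o=np.zeros((600,800,3),np.uint8)
o[:510,:360]=a;o[:240,370:670]=b;o[245:570,370:795]=e[:325,:425];
o=np.clip(o*1.5,0,255).astype(np.uint8)
cv2.imwrite('pics/crop1.png',o);cv2.imwrite('pics/crop2.png',np.clip(R(s,240,100,50,55,10)*1.5,0,255).astype(np.uint8))
E
```

```text
(no output)
```

View pics/crop1.png

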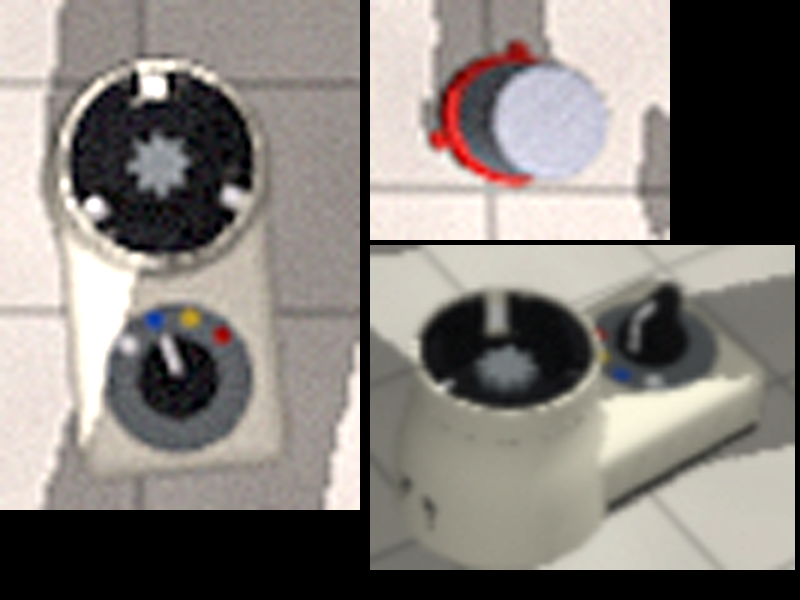

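View pics/crop2.png

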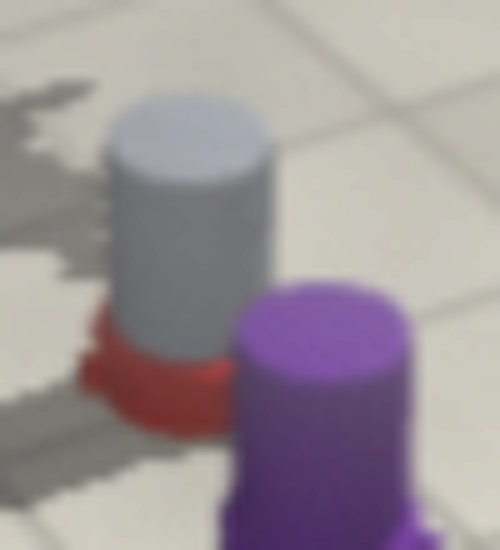

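Top crop: dial pointer is at blue, so it needs one click clockwise. The groove pads are at crop (153,85), (232,193) and (95,207). Cup lid centre is at (550,122), with visible ribs at (517,48) and (437,138). The scene crop shows the cup partly behind the purple decoy.

```bash
cat >> h.py <<'E'
def blobs(m,amin=5):
    n,l,s,c=cv2.connectedComponentsWithStats(m.astype(np.uint8))
    return [(s[i,4],c[i]) for i in range(1,n) if s[i,4]>=amin]
def ang(v): return np.arctan2(v[1],v[0])
E
python3 - <<'E'
from h import *
d=snap('top');d2=snap('scene')
f=lambda X,Y,x,y:((X+.5)/6-.5+x,(Y+.5)/6-.5+y)
g=lambda *p:f(*p,275,185)
pads=np.array([ray(d,g(*p),.104)[0] for p in((153,85),(232,193),(95,207))])
print('pads',pads[:,:2],'ctr',pads.mean(0)[:2])
star=ray(d,g(158,165),.091)[0];print('star',star[:2])
dial=ray(d,g(180,377),.066)[0];tip=ray(d,g(165,338),.09)[0];root=ray(d,g(180,372),.09)[0]
print('dial',dial[:2],'ptr ang',ang(tip-root))
for c in(pads.mean(0),star):print('axis ang',ang(c-dial),np.linalg.norm((c-dial)[:2]))
# outer ring of tower: fit ellipse cream boundary
for nm,p in dict(w=(130,344),b=(154,319),y=(191,317),r=(222,335)).items():
    print(nm,ray(d,g(*p),.064)[0][:2])
c=ray(d,f(180,122,395,245),.106)[0];print('cup top',c[:2])
hsv=cv2.cvtColor(d['img'],cv2.COLOR_RGB2HSV).astype(int)
im=d['img'].astype(int)
m=np.zeros(im.shape[:2],bool);m[248:280,402:442]=True
grey=m&(im.min(2)>140)&(im[:,:,2]>im[:,:,0]+5);print([ (a,c,ray(d,c,.106)[0][:2]) for a,c in blobs(grey,30)])
for p in((147,48),(67,138)):
    r=ray(d,f(*p,395,245),.0215)[0];print('rib',r[:2],np.linalg.norm((r-c)[:2]),ang(r-c))
# scene view
for nm,p,z in(('cup',(190,140),.106),):
    q=((p[0]+.5)/10-.5+240,(p[1]+.5)/10-.5+100);print(nm,ray(d2,q,z)[0][:2])
h=lambda X,Y:((X-370+.5)/5-.5+250,(Y-245+.5)/5-.5+170)
print('star2',ray(d2,h(509,369),.091)[0][:2])
print('purple',ray(d,(381,258),.1)[0][:2])
E
```

```text
pads [[ 0.59161302  0.02914387]
 [ 0.53572396 -0.01151975]
 [ 0.52825662  0.05894636]] ctr [0.55186453 0.02552349]
star [0.55127581 0.02632091]
dial [0.44202452 0.01432046] ptr ang 0.41722773632258014
axis ang 0.10164258509646741 0.1104098555583168
axis ang 0.10940397743031277 0.10990839542409402
w [0.45920505 0.04053551]
b [0.47238203 0.02793128]
y [0.47352065 0.00847706]
r [ 0.46415224 -0.00779298]
cup top [ 0.39037229 -0.34778911]
[]
rib [ 0.42818434 -0.35439678] 0.03838505659609034 -0.17300339348854385
rib [ 0.38015166 -0.31064823] 0.038521504746397525 1.8393348712592985
cup [ 0.38843813 -0.34813858]
star2 [0.54304684 0.01932736]
purple [ 0.410414   -0.21796279]
```

```bash
cat >> h.py <<'E'
def st():
    s=status.sense();x,y,z,w=s['ee_rot'];psi=np.arctan2(2*(x*y+z*w),1-2*(y*y+z*z))
    print('t',round(s['t'],2),'pos',np.round(s['eef_pos'],4),'psi',round(psi,3),'q',np.round(s['q'],2),'F',np.round(s['wrist_force'],1),'M',np.round(s['moment'],2),'w',round(s['width'],4),'g',round(s['gripper_force'],1));return s,psi
def go(x,y,z):
    s,p=st();d=np.array([x,y,z])-s['eef_pos'];c,n=np.cos(p),np.sin(p)
    print('dcm',np.round(100*np.array([c*d[0]+n*d[1],n*d[0]-c*d[1],-d[2]]),2))
E
python3 -m creep '8.5 2.7 -2.7 0 0;8.5 2.7 -2.7 0 0;8.5 2.7 -2.7 0 0;8.5 2.7 -2.7 0 0;8.5 2.7 -2.7 0 0;8.5 2.7 -2.7 0 0;8.5 2.7 -2.7 0 0;8.5 2.7 -2.7 0 0;8.5 2.7 -2.7 0 0;8.5 2.7 -2.7 0 0'
python3 -m creep '5 2.7 -2.7 0 0;5 2.7 -2.7 0 0;5 2.7 -2.7 0 0;5 2.7 -2.7 0 0;5 2.7 -2.7 0 0;5 0 0 0 -0.1;5 0 0 0 -0.07'
python3 -c "
from h import *
go(.442,.0145,.10)"
```

```text
t: 1.03
eef_pos: [0.3225, -0.1831, 0.2093]
ee_rot: [0.993, 0.117, 0.0, 0.0]
wrist_force: [0.4, 0.0, -0.8]
width: 0.0849
gripper_force: 0.0
t: 1.62
eef_pos: [0.4228, -0.0199, 0.209]
ee_rot: [0.979, 0.206, -0.0, -0.0]
wrist_force: [0.8, -0.3, -0.0]
width: 0.0498
gripper_force: 0.0
t 1.62 pos [ 0.4228 -0.0199  0.209 ] psi 0.415 q [-0.05  0.09 -0.36  1.13  0.    2.68] F [ 0.8 -0.3 -0. ] M [0.02 0.01 0.05] w 0.0498 g 0.0
dcm [ 3.14 -2.37 10.9 ]
```

```bash

python3 -m creep '5 3.1 -2.4 0 0;5 0 0 0 -0.12;5 0 0 0 -0.12;5 0 0 0 -0.12;5 0 0 0 -0.12;5 0 0 0 -0.12;5 0 0 0 -0.12;5 0 0 0 -0.12;5 0 0 0 -0.12;5 0 0 0 -0.12;5 0 0 0 -0.12;5 0 0 0 -0.12' >/dev/null
python3 -m creep '5 0 0 0 -0.12;5 0 0 0 -0.12;5 0 0 0 -0.12;5 0 0 0 -0.12;5 0 0 0 -0.12;5 0 0 0 -0.12;5 0 0 0 -0.12;5 0 0 0 -0.12;5 0 0 0 -0.12;5 0 0 0 -0.12;5 0 0 0 -0.12;5 0 0 0 -0.12' >/dev/null
python3 -m creep '5 0 0 0 -0.12;5 0 0 0 -0.12;5 0 0 2.5 0;5 0 0 2.5 0;5 0 0 2.5 0;5 0 0 0 0'
python3 - <<'E'
from h import *
go(.442,.0145,.07)
d=snap('top');d2=snap('scene')
a=cv2.resize(d['img'][180:280,265:345],None,fx=6,fy=6)[:, :400];b=cv2.resize(d2['img'][150:250,250:330],None,fx=5,fy=6)
o=np.hstack([cv2.resize(d['img'][185:275,260:350],(400,400)),cv2.resize(d2['img'][140:230,255:345],(400,400))])
cv2.imwrite('pics/c3.png',np.clip(o[:,:,::-1]*1.4,0,255).astype(np.uint8))
E
```

```text
t: 4.12
eef_pos: [0.4368, 0.0121, 0.1302]
ee_rot: [-0.132, 0.991, 0.0, -0.004]
wrist_force: [-1.4, -0.1, 0.3]
width: 0.0497
gripper_force: 0.0
t 4.12 pos [0.4368 0.0121 0.1302] psi -2.877 q [ 0.03  0.17 -0.47  0.93  0.   -0.24] F [-1.4 -0.1  0.3] M [-0.03  0.07 -0.04] w 0.0497 g 0.0
dcm [-0.57  0.09  6.02]
```

View pics/c3.png

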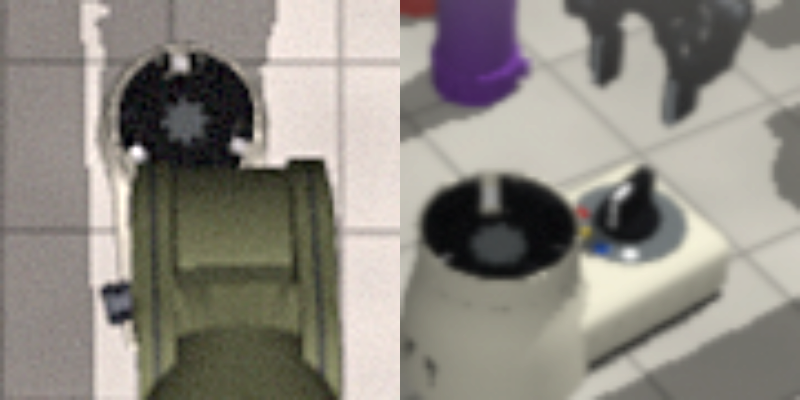

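The arm hides the dial from above; in the scene view the fingers hang above the untouched dial (still near blue). I'll correct the yaw, descend and grip.

```bash

python3 -m creep '5 -0.57 0.09 1 -0.12;5 0 0 1 -0.02;5 0 0 1 0;5 0 0 1 0;5 0 0 1 0;5 0 0 1 0;5 0 0 0 0' 
python3 -c "
from h import *
go(.442,.0145,.07)"
python3 -m creep '0.5 0 0 0 0;0.5 0 0 0 0;0.5 0 0 0 0;0.5 0 0 0 0;0.5 0 0 0 0;0.5 0 0 0 0' 40
python3 -c "
from h import *
go(.442,.0145,.07)"
```

```text
t: 4.8
eef_pos: [0.4465, 0.0146, 0.0745]
ee_rot: [-0.201, 0.98, -0.0, 0.0]
wrist_force: [0.1, 0.5, 0.3]
width: 0.0498
gripper_force: 0.0
t 4.8 pos [0.4465 0.0146 0.0745] psi -2.737 q [ 0.03  0.24 -0.56  0.78  0.   -0.37] F [0.1 0.5 0.3] M [0.02 0.04 0.03] w 0.0498 g 0.0
dcm [0.42 0.17 0.45]
t: 5.3
eef_pos: [0.4463, 0.0146, 0.0745]
ee_rot: [-0.201, 0.98, -0.0, 0.0]
wrist_force: [-0.2, 0.2, -1.4]
width: 0.0047
gripper_force: 0.0
t 5.3 pos [0.4463 0.0146 0.0745] psi -2.737 q [ 0.03  0.23 -0.56  0.78  0.   -0.37] F [-0.2  0.2 -1.4] M [-0.01  0.04 -0.02] w 0.0047 g 0.0
dcm [0.4  0.16 0.45]
```

```bash
python3 - <<'E'
from h import *
d2=snap('scene');d=snap('top')
print(proj(d2,[.4463,.0146,.0745]),proj(d2,[.442,.0145,.09]),proj(d,[.442,.0145,.09]),proj(d2,[.5515,.0258,.112]))
o=np.hstack([cv2.resize(d['img'][185:275,260:350],(400,500)),cv2.resize(d2['img'][140:230,255:345],(400,500),interpolation=cv2.INTER_CUBIC)])
cv2.imwrite('pics/c4.png',np.clip(o[:,:,::-1]*1.4,0,255).astype(np.uint8))
E
```

```text
[[304.35195622 186.14334521]] [[305.90363974 181.62614701]] [[304.71494212 247.2821933 ]] [[276.23591658 191.22066496]]
```

View pics/c4.png

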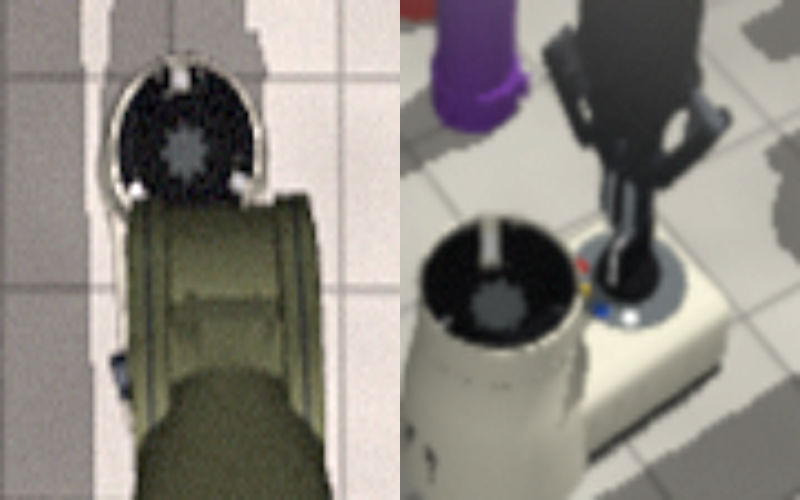

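Both fingers look closed right at, or just above, the bar. I'll check the tip height against the previous picture, where the tips were at crop (602,80) and (675,120).

```bash
python3 - <<'E'
from h import *
d=snap('scene')
print('seen',(300.5,158),(316.9,167))
p=-2.877;y=np.array([np.sin(p),-np.cos(p),0])
for z in(.13,.14,.15):
    for s in(-1,1):print(z,proj(d,np.array([.4368,.0121,z])+s*.029*y))
print('bar ends',proj(d,[[.442+.0193,.0145+.0082,.09],[.442-.0193,.0145-.0082,.09]]))
o=cv2.resize(d['img'][155:205,280:335],(770,600),interpolation=cv2.INTER_CUBIC)
o=np.clip(255*(o/255.)**.5,0,255).astype(np.uint8);cv2.imwrite('pics/c5.png',o[:,:,::-1])
E
```

```text
seen (300.5, 158) (316.9, 167)
0.13 [[300.1403107  165.46119407]]
0.13 [[315.82082938 174.48470521]]
0.14 [[300.35020461 162.73042639]]
0.14 [[316.12631136 171.74236223]]
0.15 [[300.56248441 159.96861758]]
0.15 [[316.43534736 168.96811444]]
bar ends [[302.04364428 185.48093012]
 [309.68609955 177.84879486]]
```

View pics/c5.png

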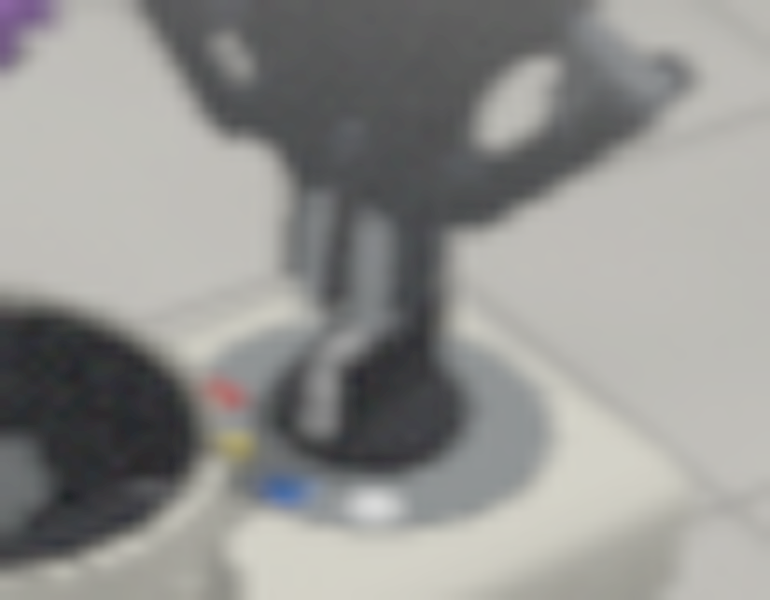

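Fingertips are shut at about crop (340,300), resting just above the bar's top. So they end higher than the reported TCP suggests; I'll open, go 1.5 cm lower and close again.

```bash

python3 -m creep '5 0 0 0 0;5 0 0 0 0;5 0 0 0 0;5 0 0 0 0;5 0.4 0.15 0.5 0;5 0 0 0.5 0;5 0 0 0.5 0;5 0 0 0 0' >/dev/null
python3 -c "
from h import *
st()"
python3 -m creep '0.5 0 0 0 0;0.5 0 0 0 0;0.5 0 0 0 0;0.5 0 0 0 0;0.5 0 0 0 0;0.5 0 0 0 0' 40 >/dev/null
python3 -c "
from h import *
go(.442,.0145,.07)"
```

```text
t 6.12 pos [0.4406 0.0143 0.0579] psi -2.737 q [ 0.03  0.25 -0.59  0.73 -0.   -0.37] F [-0.  0.  1.] M [ 0.01 -0.01  0.02] w 0.0501 g 0.0
t 6.62 pos [0.442  0.0146 0.0595] psi -2.737 q [ 0.03  0.25 -0.59  0.74  0.   -0.37] F [-1.2  0.4  2.1] M [ 0.24  0.17 -0.1 ] w 0.0129 g 42.0
dcm [ 0.01 -0.01 -1.05]
```

Gripped the bar. Turning clockwise about 0.62 rad.

```bash

python3 -m creep '0.5 0 0 0 0.1;0.5 0 0 0 0.1;0.5 0 0 0 0.1;0.5 0 0 0 0.1;0.5 0 0 0 0.1;0.5 0 0 0 0.1;0.5 0 0 0 0;0.5 0 0 0 0' >/dev/null
python3 -c "
from h import *
st()"
```

```text
t 7.28 pos [0.4421 0.0135 0.0595] psi 2.948 q [ 0.03  0.25 -0.59  0.73 -0.    0.23] F [-1.1 -4.   3. ] M [-0.73  0.19 -0.06] w 0.0124 g 44.9
```

```bash

python3 -m creep '5 0 0 0 0;5 0 0 0 0;5 0 0 0 0;8.5 0 0 -3.5 0;8.5 0 0 -3.5 0;8.5 0 0 -3.5 0;8.5 0 0 -3.5 0' >/dev/null
python3 -m creep '8.5 -0.2 -4 0 0;8.5 -0.2 -4 0 0;8.5 -0.2 -4 0 0;8.5 -0.2 -4 0 0;8.5 -0.2 -4 0 0;8.5 -0.2 -4 0 0;8.5 -0.2 -4 0 0;8.5 -0.2 -4 0 0;8.5 -0.2 -4 0 0;8.5 0 0 0 0' >/dev/null
python3 - <<'E'
from h import *
go(.3895,-.348,.15)
d=snap('top');d2=snap('scene')
o=np.hstack([cv2.resize(d['img'][195:285,270:342],(400,500),interpolation=cv2.INTER_CUBIC),cv2.resize(d2['img'][80:180,220:300],(400,500),interpolation=cv2.INTER_CUBIC)])
cv2.imwrite('pics/c6.png',np.clip(o[:,:,::-1]*1.4,0,255).astype(np.uint8))
E
```

```text
t 8.7 pos [ 0.3891 -0.3489  0.1988] psi 2.94 q [-0.73  0.26 -0.17  1.14 -0.   -0.53] F [ 1.6 -0.4 -0.1] M [-0.01 -0.07  0.02] w 0.0846 g 0.0
dcm [-0.02  0.1   4.88]
```

View pics/c6.png

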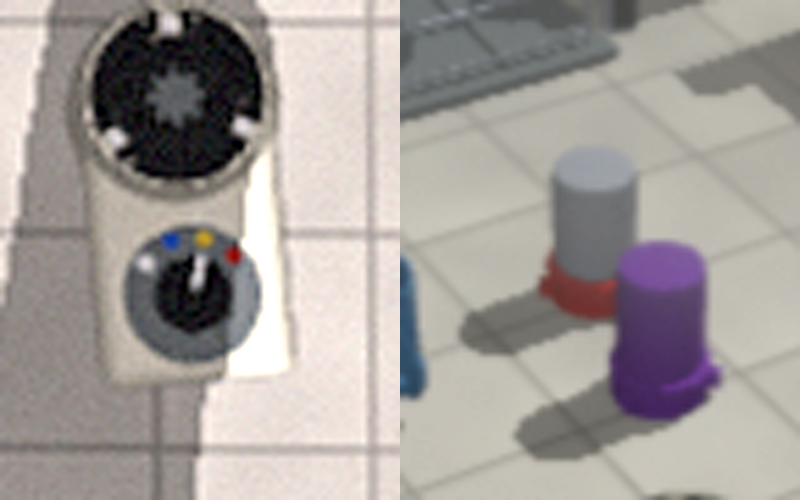

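The top view shows the pointer at crop (200,270), on the yellow mark at (204,238). The cup is undisturbed at scene crop (595,230). Descending on the cup.

```bash

python3 -m creep '8.5 0 0.1 2.5 0;8.5 0 0 2.5 0;8.5 0 0 2.5 0;8.5 0 0 2 0;8.5 0 0 1.5 0;8.5 0 0 1.5 0;8.5 0 0 0 0'
python3 -c "
from h import *
d=snap('scene');p=proj(d,[[.389,-.348,.106]]);print(p)
b=cv2.cvtColor(d['img'],cv2.COLOR_RGB2HSV)[...,2]
for r in range(86,130,3):print(r,*b[r,232:290:2])
go(.3895,-.348,.042)"
```

```text
t: 9.38
eef_pos: [0.388, -0.3374, 0.0714]
ee_rot: [0.096, 0.995, 0.002, -0.002]
wrist_force: [0.5, 0.1, -0.9]
width: 0.085
gripper_force: 0.0
[[258.42958831 113.6131938 ]]
86 83 68 84 85 86 85 86 85 83 68 48 49 49 50 49 49 49 49 52 91 124 126 127 128 128 128 122 128 133
89 87 86 75 76 86 87 90 84 83 66 50 49 49 49 49 49 50 58 118 126 127 127 128 128 129 128 127 122 113
92 88 93 85 77 68 77 73 82 81 68 48 49 49 50 50 50 51 54 99 128 127 126 123 119 112 97 90 89 88
95 68 73 81 84 85 82 73 69 71 79 74 50 50 51 50 52 61 73 76 93 128 127 94 88 88 89 88 89 89
98 82 73 69 73 80 114 121 127 128 129 112 55 51 51 51 50 53 59 61 59 130 132 133 113 94 94 95 122 127
101 106 121 127 129 128 128 126 122 121 125 120 58 51 51 54 67 53 55 58 59 129 133 134 134 135 134 135 135 135
104 129 119 118 120 123 128 130 130 131 131 123 60 52 52 53 56 53 53 53 57 113 133 134 134 135 136 136 136 135
107 130 132 129 122 128 131 131 131 132 132 127 64 56 62 89 58 54 67 57 58 112 122 126 133 133 135 135 135 129
110 132 132 132 131 124 121 127 129 129 130 121 115 115 119 117 65 54 56 55 58 107 130 127 120 120 121 12
[... 151 characters left out ...]
4 134 129 123 91 97 113 117 118 118 86 60 55 84 135 136 135 135 133 133 132 125 122 127
119 137 137 138 138 138 137 137 137 133 96 76 79 83 83 82 76 62 56 84 137 136 137 136 135 134 134 135 132 125
122 142 142 142 141 137 129 126 127 131 100 75 79 80 82 80 80 77 84 133 139 138 136 136 135 136 135 136 136 136
125 133 127 130 134 136 136 135 134 133 100 75 78 80 82 81 80 80 90 136 138 137 137 136 136 136 136 136 137 137
128 134 134 135 135 135 135 135 134 134 113 74 77 79 79 80 79 80 90 117 115 116 118 124 134 136 136 136 137 135
t 9.43 pos [ 0.3887 -0.3383  0.0729] psi 2.948 q [-0.72  0.34 -0.4   0.83  0.   -0.52] F [ 0.3 -0.8  1. ] M [ 0.01 -0.05 -0.  ] w 0.0846 g 0.0
dcm [-0.27 -0.93  3.09]
```

```bash

python3 -m creep '8.5 -0.1 -0.5 0 0;8.5 -0.1 -0.4 0 0;8.5 0 0 0 0;8.5 0 0 0 0'
python3 -c "
from h import *
go(.3895,-.348,.042)"
```

```text
t: 9.77
eef_pos: [0.3907, -0.3514, 0.0753]
ee_rot: [0.098, 0.995, -0.001, 0.001]
wrist_force: [-0.0, 0.6, 0.2]
width: 0.0852
gripper_force: 0.0
t 9.77 pos [ 0.3907 -0.3514  0.0753] psi 2.946 q [-0.73  0.35 -0.38  0.84  0.   -0.54] F [-0.   0.6  0.2] M [ 0.06  0.   -0.01] w 0.0852 g 0.0
dcm [0.18 0.31 3.33]
```

```bash

python3 -m creep '8.5 0 0.2 1 0;8.5 0 0 1 0;8.5 0 0 1 0;8.5 0 0 0.3 0;8.5 0 0 0 0;8.5 0 0 0 0'
python3 -m creep '5 0 0 0 0;5 0 0 0 0;5 0 0 0 0;5 0 0 0 0;5 0 0 0 0;5 0 0 0 0' 80
python3 -c "
from h import *
go(.3895,-.348,.042)"
```

```text
t: 10.27
eef_pos: [0.3899, -0.3483, 0.0409]
ee_rot: [0.098, 0.995, 0.0, -0.0]
wrist_force: [0.5, -0.2, -0.5]
width: 0.0848
gripper_force: 0.0
t: 10.77
eef_pos: [0.3908, -0.3493, 0.0422]
ee_rot: [0.098, 0.995, -0.001, 0.001]
wrist_force: [-1.0, -0.6, 5.6]
width: 0.0585
gripper_force: 85.1
t 10.77 pos [ 0.3908 -0.3493  0.0422] psi 2.946 q [-0.73  0.39 -0.43  0.76 -0.   -0.53] F [-1.  -0.6  5.6] M [-0.02  0.23  0.01] w 0.0585 g 85.1
dcm [0.15 0.11 0.02]
```

```bash

python3 -m creep '5 0 0 -1 0;5 0 0 -2 0;5 0 0 -3 0;5 0 0 -3 0;5 0 0 -3 0;5 0 0 -2 0;5 0 0 -1 0;5 0 0 -1 0' >/dev/null
python3 -m creep '5 -0.4 1.7 0 0;5 -0.7 3.3 0 0;5 -0.7 3.3 0 0;5 -0.7 3.3 0 0;5 -0.7 3.3 0 0;5 -0.7 3.3 0 0;5 -0.7 3.3 0 0;5 -0.7 3.3 0 0;5 -0.7 3.3 0 0;5 -0.7 3.3 0 0;5 -0.7 3.3 0 0;5 -0.7 3.3 0 0' >/dev/null
python3 -m creep '5 -0.2 1.6 0 0;5 0 0 0 -0.1;5 0 0 0 -0.1;5 0 0 0 -0.1;5 0 0 0 0;5 0 0 0 0;5 0 0 0 0' >/dev/null
python3 - <<'E'
from h import *
go(.5515,.0258,.175)
d2=snap('scene')
cv2.imwrite('pics/c7.png',np.clip(1.4*cv2.resize(d2['img'][110:240,210:350],(700,600),interpolation=cv2.INTER_CUBIC),0,255).astype(np.uint8)[:,:,::-1])
E
```

```text
t 13.02 pos [0.5481 0.0237 0.2004] psi -3.04 q [ 0.04  0.31 -0.1   1.17  0.   -0.06] F [-0.5 -0.7 -1.5] M [ 0.08 -0.04 -0.02] w 0.0587 g 87.0
dcm [-0.36  0.18  2.54]
```

View pics/c7.png

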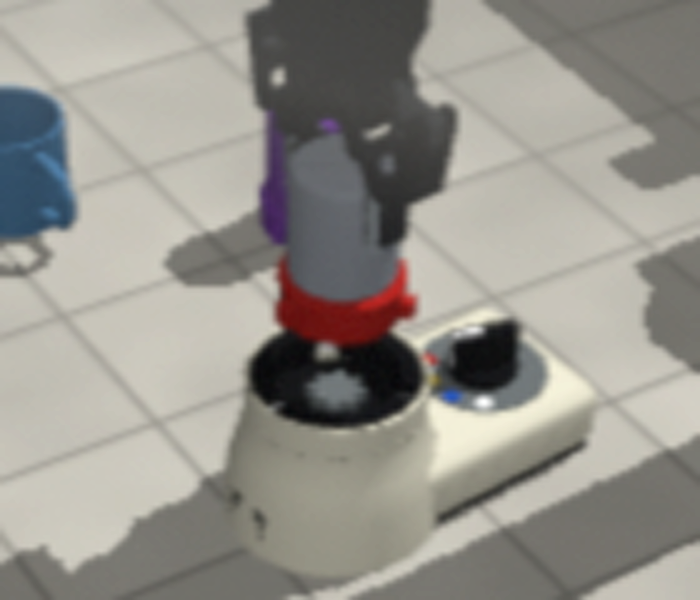

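The cup hangs upright above the collar, ribs at crop (285,300) and (410,303), with its alignment about as predicted. Dial is still on yellow. Lowering.

```bash

python3 -m creep '5 -0.4 0.15 1 -0.015;5 0 0 1 0;5 0 0 1 0;5 0 0 0.8 0;5 0 0 0 0;5 0 0 0 0;5 0 0 0 0' >/dev/null
python3 -c "
from h import *
go(.5525,.0258,.146)"
python3 -m creep '5 0 0 0.2 0;5 0 0 0.2 0;5 0 0 0.2 0;5 0 0 0.2 0;5 0 0 0.2 0;5 0 0 0 0;5 0 0 0 0' >/dev/null
python3 -c "
from h import *
go(.5525,.0258,.132)"
```

```text
t 13.65 pos [0.5526 0.0257 0.1632] psi -3.023 q [ 0.05  0.33 -0.16  1.08  0.   -0.07] F [ 0.3  0.2 -1.9] M [-0.03 -0.07 -0.  ] w 0.0582 g 87.0
dcm [0.   0.01 1.72]
t 14.23 pos [0.5524 0.0257 0.153 ] psi -3.022 q [ 0.05  0.34 -0.18  1.06  0.   -0.07] F [-0.8 -0.7 -1.8] M [0.04 0.01 0.03] w 0.0584 g 87.0
dcm [-0.02  0.01  2.1 ]
```

```bash

python3 -m creep '5 0 0 0.2 0;5 0 0 0.2 0;5 0 0 0.2 0;5 0 0 0.2 0;5 0 0 0.2 0;5 0 0 0 0;5 0 0 0 0' >/dev/null
python3 -c "
from h import *
go(.5525,.0258,.132)"
```

```text
t 14.82 pos [0.552  0.0258 0.1428] psi -3.022 q [ 0.05  0.34 -0.2   1.03  0.   -0.07] F [-1.1  0.2 -3. ] M [ 0.11  0.15 -0.05] w 0.0582 g 87.3
dcm [-0.05 -0.    1.08]
```

```bash

python3 -m creep '5 0 0 0.2 0;5 0 0 0.2 0;5 0 0 0.1 0;5 0 0 0 0;5 0 0 0 0' >/dev/null
python3 -c "
from h import *
go(.5525,.0258,.132)"
python3 -m creep '5 0 0 0.2 0;5 0 0 0.2 0;5 0 0 0.1 0;5 0 0 0 0;5 0 0 0 0' 110 >/dev/null
python3 -c "
from h import *
go(.5525,.0258,.132)"
```

```text
t 15.23 pos [0.5521 0.0258 0.1381] psi -3.022 q [ 0.05  0.35 -0.2   1.02  0.   -0.07] F [-1.   0.1 -1.9] M [ 0.34  0.55 -0.01] w 0.0586 g 87.3
dcm [-0.04 -0.    0.61]
t 15.65 pos [0.5523 0.0258 0.1342] psi -3.023 q [ 0.05  0.35 -0.21  1.01  0.   -0.07] F [-3.5  0.5  5.9] M [ 0.36  1.1  -0.08] w 0.0584 g 116.2
dcm [-0.02 -0.01  0.22]
```

It has dropped into the grooves and the springs are pushing back. I'll press on until the floor stops it.

```bash

python3 -m creep '5 0 0 0.15 0;5 0 0 0.15 0;5 0 0 0 0;5 0 0 0 0' >/dev/null
python3 -c "
from h import *
go(.5525,.0258,.132)"
python3 -m creep '5 0 0 0.1 0;5 0 0 0.1 0;5 0 0 0 0;5 0 0 0 0' >/dev/null
python3 -c "
from h import *
go(.5525,.0258,.132)"
```

```text
t 15.98 pos [0.5524 0.0259 0.1323] psi -3.023 q [ 0.05  0.35 -0.22  1.    0.   -0.07] F [-6.4  0.9 11.9] M [ 0.37  1.59 -0.16] w 0.0581 g 118.6
dcm [-0.01 -0.01  0.03]
t 16.32 pos [0.5526 0.0259 0.1322] psi -3.023 q [ 0.05  0.35 -0.22  1.    0.   -0.07] F [-10.2  -0.2  23.1] M [ 0.35  2.36 -0.14] w 0.0579 g 119.1
dcm [ 0.01 -0.    0.02]
```

```bash

python3 -m creep '5 0 0 0 0;5 0 0 0 0;5 0 0 0 0;5 0 0 0 0' >/dev/null
python3 - <<'E'
from h import *
st();d2=snap('scene')
cv2.imwrite('pics/c8.png',np.clip(1.4*cv2.resize(d2['img'][120:240,210:350],(700,600),interpolation=cv2.INTER_CUBIC),0,255).astype(np.uint8)[:,:,::-1])
E
```

```text
t 16.65 pos [0.5526 0.0258 0.1323] psi -3.023 q [ 0.05  0.35 -0.22  1.    0.   -0.07] F [-9.5 -0.2 22.6] M [ 0.4   2.38 -0.15] w 0.0585 g 119.1
```

View pics/c8.png

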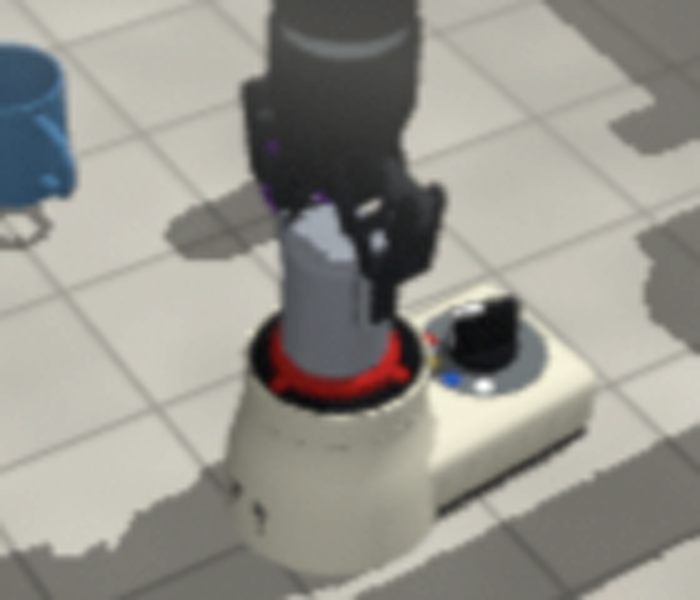

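The cup sits level in the collar with its ribs in the grooves at crop (285,380) and (398,372), and the dial is on yellow. Force is steady at a hard stop, so I'm handing in.

```bash
python3 -c "
from h import *
print(job_done())"
```

```text
the job is handed in; nothing more can be done
None
```

The job is handed in at about 17 s: the dial is on yellow, and the cup is in the collar with its ribs in the grooves, still gripped and pressed against the floor at about 23 N; no verdict came back.

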